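# Lock the multimeter into its lock-up dock

## Task

Lock up the red multimeter that lies half-way into the grey dock. First draw the red-headed locking pin up out of its bore and park it upright in the side notch of the same plate, hanging by its collar, and let go; then, without lifting the meter, slide it fully home against the back stop of its bed; finally push the black post of the blue hook carriage until the hook's yellow gate flicks shut behind the wire of the steel ring. Leave the solder spool, the bottle and the side cutters where they are.

Things in the scene. Friction and masses are not known exactly. Their poses are not given: they have to be found in the camera images.
- dock: grey board on feet, fixed, top 22 mm above the bench. Origin: on the bench, middle of the open mouth of the meter's bed. x points into the bed, y left along the mouth (the way the hook carriage travels), z up. Bed: side walls 24 mm high, inner faces at y = +-44, x = 6 to 152 mm; face of the back stop at x = 154 mm
- bore_mouth (a point): top centre of the bore (12.5 mm wide) that the pin starts in, in the aluminium keeper plate: 96 x 36 x 8 mm (dock x, y, z), top 60 mm above the bench, reaching from 25 mm in -x to 72 mm in +x and 18 mm either way in y of this point. It bridges the tail of the hook carriage. Only the carriage's black post stands higher, 40 mm off in +y. Axes as the dock
- pin_head (a point): centre of the locking pin's red round grip (22 mm diameter, 32 mm high, 80 g in all). 16 mm below it starts a steel collar (28 mm diameter, 4 mm thick), under that a steel shank of 10 mm diameter, 34 mm long. The pin stands upright in the bore, collar on the keeper plate, and locks the carriage; drawn straight up 40 mm it is clear. z up along the pin
- pin_collar (a point): centre of the underside of the pin's collar, 20 mm below pin_head and 34 mm above the shank's lower end; z up along the pin
- notch_seat (a point): where pin_collar shall come: in the side notch, level with the keeper plate's top, 60 mm above the bench. The notch is a slot right through the plate, 15 mm wide in dock x, open at the plate's right edge (14 mm away in dock -y), closed 10 mm away in +y. The pin may be lowered in from above or moved in from the right, and hangs by its collar. Axes as the dock
- meter_center (a point): centre of the loose red multimeter, 152 x 80 x 48 mm (red body 36 mm high), 0.2 to 0.4 kg. It lies on the dock's board between the bed's walls and sticks out of the mouth by 40 to 70 mm. x: along it, into the bed; its outer end face is 76 mm from here in -x. Fully home, this point is at dock x = 78 mm. It is 46 mm above the bench. The dial does not matter
- push_face (a point): middle of the push face of the hook carriage's black post (30 mm wide in dock x, 12 mm thick, from 46 to 102 mm above the bench); 82 mm above the bench, looking to dock -y. Push it towards dock +y, about 140 mm, with whatever pushes staying over 62 mm above the bench to clear the keeper plate and the hook
- carriage (a joint): travel of the blue hook carriage to dock +y, m: 0 parked (locked by the pin), end stop 0.144. Friction about 1.5 N; it stays where left. The hook meets the ring at about 0.106, the gate opens and flicks shut behind the ring's wire at about 0.138; pushing takes about 5 N, more only at the end stop
- gate (a joint): angle of the sprung yellow gate across the mouth of the steel hook (a fork of two 7 mm prongs 30 mm apart, 44 mm above the bench), rad: 0 shut; it opens inward only, to 1.4
- ring_side (a point): the upright side wire (8 mm thick) that the hook takes, of a fixed steel eyebolt ring, 49 mm over all, standing at the left of the mouth and facing the hook
- spool_center (a point): centre of a loose solder spool, 55 mm diameter, 38 mm high, on the bench; leave alone
- bottle_center (a point): centre of a loose cleaner bottle with white nozzle, 35 mm diameter, 94 mm high, on the bench; leave alone
- cutters: loose red-handled side cutters, 115 x 40 x 11 mm, lying on the bench, origin at the centre of the underside; leave alone
Mind the look-alikes: they are no part of the job. Of the things like the part that bears pin_head, leave any that is orange, purple or turquoise; of the rest the smaller one is meant.

How it is judged:
By the outcome, as a careful person would: the job done as asked, in the order asked, and still so for the second after the job is handed in, with the robot touching nothing.
It also fails if it takes over 61 s, if anything falls off the work surface, if the arm or the gripper's body presses on something with over 40 N, if the wrist force passes 120 N, or if a joint passes its speed limit or range.

## Robot

A 7-joint arm with a two-finger parallel gripper is mounted at the origin on a cart in front of the work surface, level with it; the furniture and walls round the work are solid. World frame = base frame: x ahead of the robot, y to its left, z up, the work surface at z = 0. Lengths are in m, angles in rad, forces in N, time in s.
With the tool pointing down it reaches from about 0.425 to 0.825 m from the base axis. Payload 3.6 kg.
Tool frame: the origin (TCP) lies at the centre of the arm's flange, where the gripper is bolted on; the fingertips stand 186 mm ahead of it and the grasp point (between the pads) lies 167 mm ahead of it; z points along the fingers, y is the line along which they close (so a half turn about z gives the same grasp; the last joint's range is limited). The gripper opens to 93 mm and grips with 3 to 60 N. Pads are 15 mm wide; open, the fingers measure 128 mm over their backs; the gripper's body (75 mm by 188 mm) begins 65 mm behind the grasp point.
Start: joints at [-1.198, 0.615, -0.013, 1.423, 0.008, 1.103, -0.04], TCP at [0.252, 0.599, 0.405] pointing down, gripper open.
Joint ranges: [-3.12, 3.12], [-0.3, 2.06], [-1.34, 1.32], [0.26, 2.42], [-1.36, 4.5], [0.01, 1.98], [-2.84, 2.84]. Speed limits (rad/s): [2.79, 2.79, 3.14, 3.14, 3.14, 3.14, 3.14].

## Interface

Orientations are given as a unit quaternion [x, y, z, w].
In Python, from rig import monitor, eyes, bot gives the robot as it stands.
- The arm moves only by the tool send_rows, never from a script. Its arguments are lists of equal length, an entry for each row: "claw": the finger opening in mm, from 0 to 93; "offset": the shift along the tool's x, y, z in mm, a list of three; "rotation": the turn, a rotation vector about the tool's x, y, z in degrees, a list of three. A call has 1 to 8 rows; each row is the pose to reach, as a shift and turn from the pose commanded when the call began, along the tool's axes at that moment; what a row does not reach only later rows make up. A row lasts 1/12 s, in which the tool goes at most 41.7 mm and 7.16 degrees, less where a joint would pass 70% of its speed; a pose out of reach is approached as far as the arm can. A call with a gripper value outside its range is refused whole. The fingers move at their own pace and stop on an object; "grip_force" is the grip in N (left out, the last holds). Time passes only in rows, so rows that repeat a pose let the fingers close. It gives the time, the measured TCP pose, the force, the opening and the grip force at its end, in the units of the state.
- monitor.get_obs(): the state, without advancing time (a new reading comes with each control period).
- eyes.get_image(name): name is "scene" or "top" or "wrist"; returns a dict with "pixels" (420x560x3 uint8, red, green, blue), "depth" (420x560 float32, m along the optical axis (not along the pixel's ray), 0 where there is no reading), "intrinsics" (3x3 intrinsics, pixels), "k1" (the pictures are not rectified: a ray, as slopes to the right and down, at radius r is drawn at 1 + k1 r^2 times it, then the intrinsics apply), "eye" and "attitude" of the camera in the world. Camera axes: x right, y down, z forward; pixel columns grow to the right and rows downward; lengths in m; the calibration is good to about 2 mm. A picture is of the moment at which its call begins.
- bot.close_job(): hands the job in; it is judged then, once.
The state is a dict: "time_s": time; "joint_pos": joint angles; "joint_velocities": joint speeds; "joint_torque": joint torques, N m; "ee_pos": TCP position; "tool_rot": TCP orientation; "force": force on the tool from outside, world axes, zero at the start; "torque": the same for the moment, N m; "opening": finger opening in m; "finger_force": force on a finger pad.
Only numpy, scipy, OpenCV 4.12 (cv2) and the standard library are available. Lean on these libraries where they do the work, as an engineer would, in place of code of your own. Each camera call takes 0.05 s, during which the arm holds its last target. There are 200 camera calls.

## Working session

There is one attempt and no reset: what is moved stays moved. The work goes in short steps, Python scripts to look and compute and a tool call to move; the robot and the scene stay as the last step left them, time stands still between calls to the robot, and variables do not carry over. Pictures are saved under pics/ and viewed, at most 10 in all, crops included, and the job is handed in when it is done.

Besides the shell and the picture viewer there is one more tool, called after "Call:" as name(argument=value, ...), one argument or row to a line, values as JSON. send_rows: Moves the arm, as the interface text tells. Its arguments: {"type":"object","properties":{"claw":{"type":"array"},"offset":{"type":"array"},"rotation":{"type":"array"},"grip_force":{"type":"number"}},"required":["claw","offset","rotation"]}

```bash
mkdir -p pics; cat > h.py <<'E'
import numpy as np, cv2
from scipy.spatial.transform import Rotation as R
from rig import monitor, eyes, bot
def att(a):
    a=np.array(a,float); return R.from_quat(a).as_matrix() if a.size==4 else a.reshape(3,3)
def snap(name,fn=None):
    im=eyes.get_image(name)
    if fn: cv2.imwrite('pics/'+fn,np.ascontiguousarray(im['pixels'][:,:,::-1]))
    np.savez('last_'+name+'.npz',**{k:np.array(v) for k,v in im.items()}); return im
def load(name): return dict(np.load('last_'+name+'.npz'))
def rays(im,uv):
    K=np.array(im['intrinsics']); k1=float(im['k1'])
    uv=np.atleast_2d(np.array(uv,float))
    d=cv2.undistortPoints(uv[:,None,:],K,np.array([k1,0,0,0,0.]))[:,0]
    c=np.c_[d,np.ones(len(d))]
    return c@att(im['attitude']).T
def plane(im,uv,z):
    r=rays(im,uv); e=np.array(im['eye']); return e+r*((z-e[2])/r[:,2])[:,None]
def depthpt(im,uv):
    uv=np.atleast_2d(uv).astype(int); d=im['depth'][uv[:,1],uv[:,0]]
    return np.array(im['eye'])+rays(im,uv)*d[:,None]
E
python3 - <<'E'
from h import *
for n in('scene','top'):
    im=snap(n,n+'0.png'); print(n,im['eye'],np.round(att(im['attitude']),3).tolist(),im['intrinsics'],im['k1'])
o=monitor.get_obs(); print(o)
E
```

```text
scene [-0.31731493 -0.55297222  0.69043756] [[0.625, -0.399, 0.671], [-0.78, -0.306, 0.545], [-0.012, -0.864, -0.503]] [[481.37158077   0.         278.25716983]
 [  0.         481.37158077 206.02830557]
 [  0.           0.           1.        ]] -0.09649953713466414
top [0.32458669 0.12259114 1.0931562 ] [[0.002, -0.982, 0.188], [-1.0, -0.006, -0.019], [0.02, -0.188, -0.982]] [[479.1048202    0.         285.99365957]
 [  0.         479.1048202  208.83386664]
 [  0.           0.           1.        ]] -0.05441708877998485
{'time_s': 0.1, 'joint_pos': array([-1.19850229,  0.61579223, -0.01262221,  1.42473659,  0.00809109,
        1.1034274 , -0.04039349]), 'joint_velocities': array([ 3.64069059e-03, -1.04173534e-03, -5.42092040e-05, -3.37041126e-03,
        1.46022490e-04, -2.49731073e-06,  1.03746918e-04]), 'joint_torque': array([ 8.07130073e-04, -4.60043192e+01,  2.09866287e-01, -1.66244620e+01,
       -6.12146105e-02,  1.69569778e-02,  1.16128526e-04]), 'ee_pos': array([0.25226803, 0.59873371, 0.40371685]), 'tool_rot': array([ 1.98042621e-01,  9.80192727e-01, -1.13569755e-03, -2.20367403e-04]), 'force': array([ 0.91950755, -0.08049414,  0.42978964]), 'torque': array([0.00957897, 0.00814104, 0.01315222]), 'finger_force': 0.0, 'opening': 0.09297145419549836}
```

View pics/top0.png

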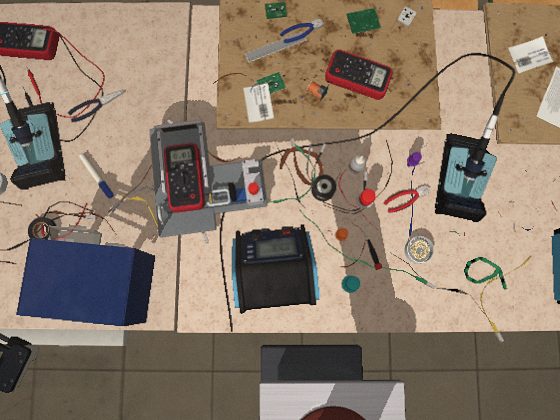

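View pics/scene0.png

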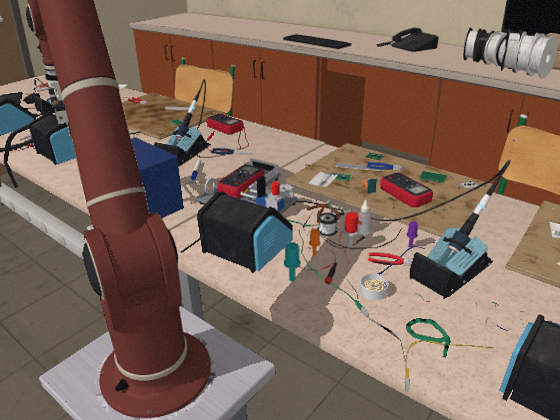

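```bash
python3 - <<'E'
from h import *
a=load('top')['pixels'][110:250,130:290][:,:,::-1]; b=load('scene')['pixels'][150:230,200:310][:,:,::-1]
a=cv2.resize(a,None,fx=3.4,fy=3.4,interpolation=3); b=cv2.resize(b,(a.shape[1]//2,int(80*a.shape[1]/2/110)),interpolation=3)
a=cv2.resize(load('top')['pixels'][110:250,130:290][:,:,::-1],(520,455),interpolation=3)
c=np.zeros((455,800,3),np.uint8); c[:,:520]=a; b=cv2.resize(b,(280,204)); c[:204,520:]=b
cv2.imwrite('pics/c1.png',c)
im=load('top'); P=depthpt(im,[(253,188),(185,200),(210,215),(180,228),(250,172),(155,180)]); print(P.round(3))
E
```

```text
[[0.56  0.173 0.097]
 [0.54  0.324 0.061]
 [0.514 0.274 0.021]
 [0.484 0.34  0.022]
 [0.615 0.185 0.025]
 [0.595 0.403 0.022]]
```

View pics/c1.png

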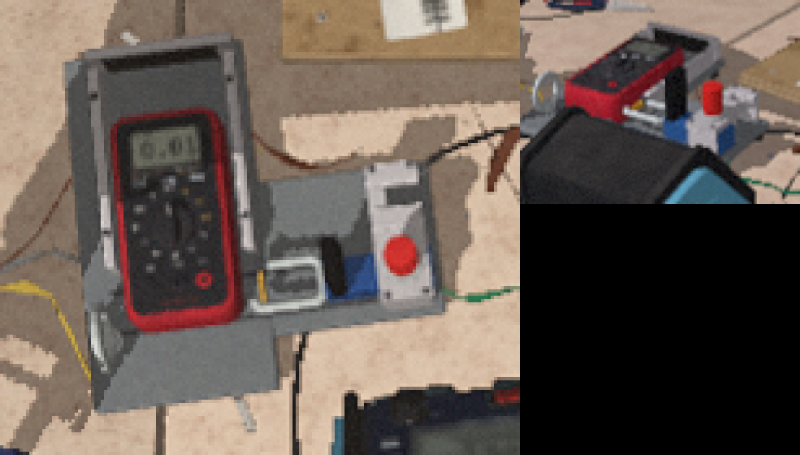

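```bash
cat >> h.py <<'E'
def to_tool(target,yaw=None):
    o=monitor.get_obs(); T=R.from_quat(o['tool_rot']); p=np.array(o['ee_pos'])
    print('pos',p.round(4),'F',np.round(o['force'],1),'t',o['time_s'],'open',round(o['opening'],4),'ff',round(o['finger_force'],1))
    M=T.as_matrix()
    if target is not None: print('offset mm',(M.T@(np.array(target)-p)*1000).round(1))
    if yaw is not None:  # tool y along yaw (world), z down
        y=np.array([np.cos(yaw),np.sin(yaw),0]);z=np.array([0,0,-1.]);G=np.c_[np.cross(y,z),y,z]
        print('rotvec deg',np.degrees(R.from_matrix(M.T@G).as_rotvec()).round(2))
E
python3 - <<'E'
from h import *
im=load('top')
f=lambda c:[(x/3.25+130,y/3.25+110) for x,y in c]
P=plane(im,f([(378,300),(367,168),(437,300),(425,162),(405,192)]),.06);print(P.round(4))
W=plane(im,f([(95,60),(105,265),(235,50),(250,250)]),.046);print(W.round(4))
for a,b in((P[0],P[1]),(P[2],P[3]),(W[1],W[0]),(W[3],W[2])): print(np.degrees(np.arctan2(*(b-a)[[1,0]])))
to_tool([.56,.173,.37],np.radians(4))
E
```

```text
[[0.5362 0.1895 0.06  ]
 [0.6288 0.1987 0.06  ]
 [0.5364 0.1496 0.06  ]
 [0.6334 0.1589 0.06  ]
 [0.6119 0.1723 0.06  ]]
[[0.7112 0.3938 0.046 ]
 [0.5625 0.3788 0.046 ]
 [0.7192 0.295  0.046 ]
 [0.5737 0.2792 0.046 ]]
5.701956674094796
5.4888526192091875
5.776172597316214
6.169757366363693
pos [0.2523 0.5987 0.4037] F [ 0.9 -0.1  0.4] t 0.1 open 0.093 ff 0.0
offset mm [-448.9 -272.8   34.4]
rotvec deg [-0.12  0.07 63.15]
```

Call:
send_rows(
  claw=[60,60,60,60,60,60,60,60],
  offset=[
    [-30,-20,0],
    [-90,-55,0],
    [-150,-90,5],
    [-210,-125,10],
    [-265,-160,15],
    [-320,-193,20],
    [-370,-225,27],
    [-410,-250,34],
  ],
  rotation=[
    [0,0,6],
    [0,0,13],
    [0,0,20],
    [0,0,27],
    [0,0,34],
    [0,0,41],
    [0,0,48],
    [0,0,55],
  ],
  grip_force=25,
)

```text
time_s: 0.77
ee_pos: [0.4449, 0.3324, 0.3861]
tool_rot: [0.631, 0.776, -0.0, -0.0]
force: [1.0, 0.4, 0.1]
opening: 0.0603
finger_force: 0.0
```

```bash
python3 - <<'E'
from h import *
im=snap('wrist','w1.png'); print(im['eye'],att(im['attitude']).round(3).tolist())
to_tool([.56,.173,.37],np.radians(5.8))
E
```

```text
[0.42983617 0.39951249 0.36669692] [[0.979, 0.199, 0.052], [0.205, -0.947, -0.247], [-0.0, 0.252, -0.968]]
pos [0.4507 0.3231 0.3857] F [ 2.8 -5.2  0.7] t 0.8167 open 0.0601 ff 0.0
offset mm [-167.7   79.5   17.5]
rotvec deg [0.18 0.55 4.92]
```

View pics/w1.png

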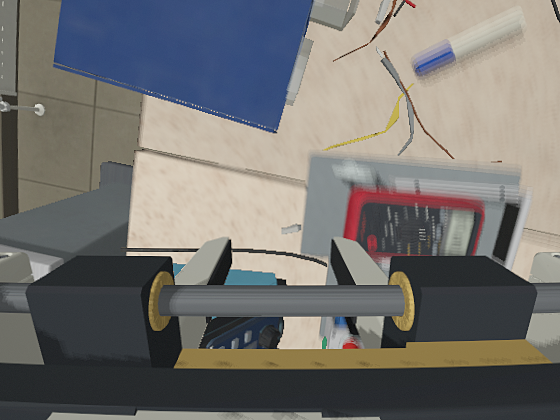

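Call:
send_rows(
  claw=[60,60,60,60,60,60,60,60],
  offset=[
    [-36,12,-3],
    [-72,24,-6],
    [-108,36,-9],
    [-144,47,-12],
    [-180,58,-14],
    [-220,69,-14],
    [-220,69,-14],
    [-220,69,-14],
  ],
  rotation=[
    [0,0,3],
    [0,0,4.9],
    [0,0,4.9],
    [0,0,4.9],
    [0,0,4.9],
    [0,0,4.9],
    [0,0,4.9],
    [0,0,4.9],
  ],
)

```text
time_s: 1.48
ee_pos: [0.5588, 0.1304, 0.4]
tool_rot: [0.663, 0.748, -0.001, 0.0]
force: [-0.5, 1.5, 0.0]
opening: 0.0602
finger_force: 0.0
```

```bash
python3 - <<'E'
from h import *
im=snap('wrist','w2.png'); print(im['eye'],att(im['attitude']).round(3).tolist())
to_tool([.56,.173,.37],np.radians(5.8))
E
```

```text
[0.54966485 0.19835106 0.38048342] [[0.993, 0.116, 0.03], [0.12, -0.96, -0.252], [-0.0, 0.254, -0.967]]
pos [0.558  0.1331 0.3998] F [-0.2  0.1 -0.3] t 1.5333 open 0.0599 ff 0.0
offset mm [39.3  6.9 29.8]
rotvec deg [-0.08 -0.02  1.35]
```

View pics/w2.png

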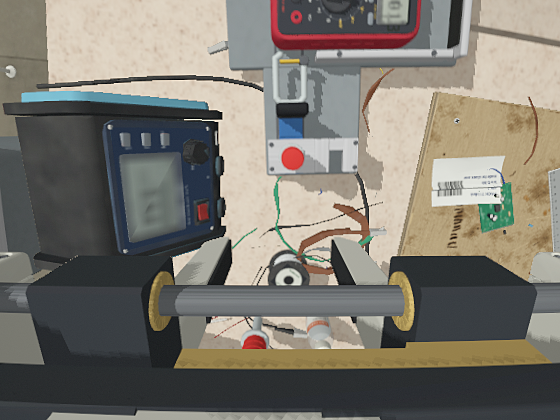

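```bash
cat >> h.py <<'E'
def cloud(im):
    h,w=im['depth'].shape; v,u=np.mgrid[0:h,0:w]; d=im['depth'].ravel()
    P=np.array(im['eye'])+rays(im,np.c_[u.ravel(),v.ravel()])*d[:,None]
    P[d==0]=np.nan; return P.reshape(h,w,3)
E
python3 - <<'E'
from h import *
im=load('wrist'); C=cloud(im); rgb=im['pixels'].astype(int); r,g,b=np.moveaxis(rgb,2,0)
v,u=np.mgrid[0:420,0:560]
Z=C[...,2]
reg=(v>125)&(v<185)&(u>255)&(u<365)
red=(r>150)&(g<90)&(b<90)&reg
m=red&(Z>.09); c=np.argwhere(m)
(x,y),rad=cv2.minEnclosingCircle(c[:,::-1].astype(np.float32)); print('pin top circle',x,y,rad,plane(im,[(x,y)],.096), 'Z',np.nanmedian(Z[m]), C[m].mean(0))
m=reg&(abs(Z-.06)<.005)&~red
P=C[m]; rect=cv2.minAreaRect((P[:,:2]*1000).astype(np.float32)); print('plate',rect,'Z',np.median(P[:,2]))
print(cv2.boxPoints(rect))
m=(v>85)&(v<125)&(u>270)&(u<315)&(Z>.095)&(Z<.11); P=C[m]; print('post',cv2.minAreaRect((P[:,:2]*1000).astype(np.float32)),np.median(P[:,2]))
m=(v<60)&(u>260)&(u<430)&(r>130)&(g<80)&(b<80); P=C[m]; print('meter red min/max',P.min(0),P.max(0))
print('box z',np.nanmax(Z[100:250,100:225]), C[105:250,215].round(3)[::30].tolist())
# notch: pixels in plate with z<.05
m=reg&(Z<.045)&(u>318)&(u<358)&(v>138)&(v<174); P=C[m]; print('notch px',np.argwhere(m).mean(0),np.argwhere(m).min(0),np.argwhere(m).max(0))
cv2.imwrite('pics/w2c.png',cv2.resize(im['pixels'][75:195,250:450][:,:,::-1],None,fx=4,fy=4,interpolation=3))
E
```

```text
pin top circle 292.2558288574219 158.56394958496094 10.85750675201416 [[0.56339444 0.17513269 0.096     ]] Z 0.0964928465982696 [0.56339038 0.17492494 0.0964063 ]
plate ((586.9078979492188, 177.33811950683594), (97.20540618896484, 35.73452377319336), 7.852994441986084) Z 0.06071161740595066
[[536.31976 188.39713]
 [541.2022  152.99774]
 [637.49603 166.27911]
 [632.6136  201.6785 ]]
post ((557.2385864257812, 219.38629150390625), (29.353219985961914, 12.059362411499023), 8.129125595092773) 0.10213052987840904
meter red min/max [nan nan nan] [nan nan nan]
box z 0.2354514032919366 [[0.465, 0.221, 0.0], [0.474, 0.186, 0.032], [0.478, 0.153, 0.04], [0.481, 0.117, 0.042], [0.484, 0.081, 0.044]]
notch px [162.07715134 335.        ] [139 319] [173 357]
```

View pics/w2c.png

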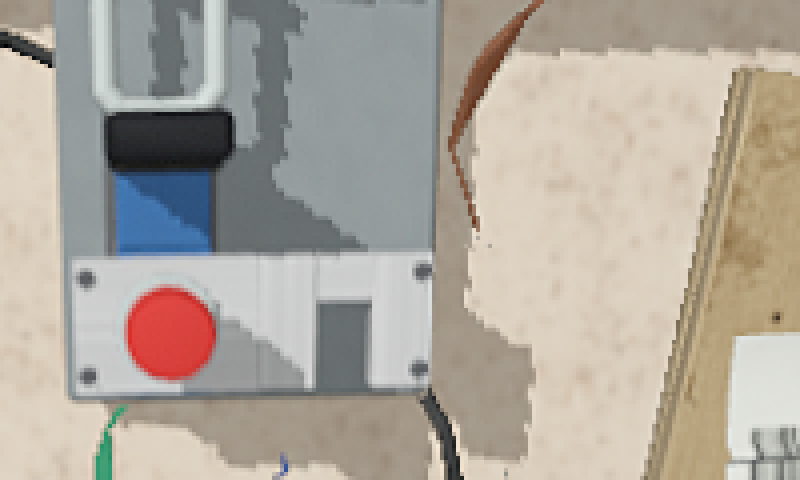

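```bash
python3 - <<'E'
from h import *
im=load('wrist'); C=cloud(im); Z=C[...,2]
a=np.radians(7.9); 
m=np.zeros(Z.shape,bool); m[90:255,0:230]=1
for z0 in (.06,.1,.13,.17,.2): P=C[m&(Z>z0)]; print('w box >',z0,P[:,:2].min(0),P[:,:2].max(0), [P[(abs(P[:,1]-y)<.01),0].max().round(3) for y in (.1,.14,.17,.2,.22) if (abs(P[:,1]-y)<.01).any()])
print('notch',plane(im,[(335.9,159.4),(329,159.4),(342.75,159.4),(336,150),(336,172.5)],.06).round(4))
t=load('top'); T=cloud(t); r,g,b=np.moveaxis(t['pixels'].astype(int),2,0); m=np.zeros(T.shape[:2],bool); m[135:220,155:215]=1
m&=(r>120)&(g<70)&(b<70)&(T[...,2]>.045)
mm=np.uint8(m); n,l,s,_=cv2.connectedComponentsWithStats(mm); k=1+s[1:,4].argmax(); P=T[l==k]
rr=cv2.minAreaRect((P[:,:2]*1000).astype(np.float32)); print('meter',rr,cv2.boxPoints(rr),np.median(P[:,2]))
to_tool([.5634,.175,.29],np.radians(7.9))
E
```

```text
w box > 0.06 [0.30235576 0.04853341] [0.5283043  0.21881805] [np.float64(0.479), np.float64(0.528), np.float64(0.478), np.float64(0.463), np.float64(0.463)]
w box > 0.1 [0.30272995 0.05205128] [0.5283043  0.21499067] [np.float64(0.439), np.float64(0.528), np.float64(0.432), np.float64(0.428), np.float64(0.405)]
w box > 0.13 [0.32445681 0.06617877] [0.5283043  0.20551249] [np.float64(0.406), np.float64(0.528), np.float64(0.398), np.float64(0.403)]
w box > 0.17 [0.46952502 0.12792361] [0.5283043  0.15513325] [np.float64(0.528)]
w box > 0.2 [0.46952502 0.12792361] [0.5283043  0.15513325] [np.float64(0.528)]
notch [[0.6122 0.1771 0.06  ]
 [0.6048 0.1761 0.06  ]
 [0.6196 0.178  0.06  ]
 [0.6107 0.187  0.06  ]
 [0.6147 0.163  0.06  ]]
meter ((575.6720581054688, 330.60894775390625), (107.39411163330078, 76.54240417480469), 7.556732654571533) [[517.4084  361.48618]
 [527.4743  285.60855]
 [633.9357  299.73172]
 [623.8698  375.60934]] 0.05799013872618253
pos [0.558  0.1331 0.3998] F [-0.2  0.1 -0.3] t 1.5333 open 0.0599 ff 0.0
offset mm [ 40.9  10.7 109.8]
rotvec deg [-0.07 -0.02 -0.75]
```

Call:
send_rows(
  claw=[60,60,60,60,60,60,60,60],
  offset=[
    [20,5,20],
    [41,10.7,45],
    [41,10.7,75],
    [41,10.7,100],
    [41,10.7,120],
    [41,10.7,133],
    [41,10.7,143],
    [41,10.7,143],
  ],
  rotation=[
    [0,0,-0.7],
    [0,0,-0.7],
    [0,0,-0.7],
    [0,0,-0.7],
    [0,0,-0.7],
    [0,0,-0.7],
    [0,0,-0.7],
    [0,0,-0.7],
  ],
)

```text
time_s: 2.2
ee_pos: [0.5619, 0.1777, 0.255]
tool_rot: [0.655, 0.756, -0.002, -0.002]
force: [0.1, -0.3, -0.2]
opening: 0.06
finger_force: 0.0
```

```bash
python3 - <<'E'
from h import *
to_tool([.5634,.175,.257],np.radians(7.9))
E
```

```text
pos [0.5619 0.1777 0.255 ] F [ 0.1 -0.3 -0.2] t 2.2 open 0.06 ff 0.0
offset mm [-2.9  1.1 -2. ]
rotvec deg [-0.29 -0.02  0.25]
```

Call:
send_rows(
  claw=[60,60,10,10,10,10,10,10],
  offset=[
    [-3,1,-2],
    [-3,1,-2],
    [-3,1,-2],
    [-3,1,-2],
    [-3,1,-2],
    [-3,1,-2],
    [-3,1,-2],
    [-3,1,-2],
  ],
  rotation=[
    [0,0,0],
    [0,0,0],
    [0,0,0],
    [0,0,0],
    [0,0,0],
    [0,0,0],
    [0,0,0],
    [0,0,0],
  ],
  grip_force=30,
)

```text
time_s: 2.87
ee_pos: [0.5648, 0.1729, 0.2594]
tool_rot: [0.656, 0.754, 0.0, -0.0]
force: [-0.2, -0.7, 0.6]
opening: 0.0244
finger_force: 0.0
```

```bash
python3 - <<'E'
from h import *
to_tool([.5634,.175,.257],np.radians(7.9))
E
```

```text
pos [0.5648 0.1729 0.2594] F [-0.2 -0.7  0.6] t 2.8667 open 0.0244 ff 0.0
offset mm [ 2.3 -1.1  2.4]
rotvec deg [ 0.   -0.    0.05]
```

Call:
send_rows(
  claw=[24,10,10,10,10,10],
  offset=[
    [2,-1,2],
    [2,-1,2],
    [2,-1,2],
    [2,-1,2],
    [2,-1,2],
    [2,-1,2],
  ],
  rotation=[
    [0,0,0],
    [0,0,0],
    [0,0,0],
    [0,0,0],
    [0,0,0],
    [0,0,0],
  ],
  grip_force=30,
)

```text
time_s: 3.37
ee_pos: [0.5636, 0.1748, 0.2572]
tool_rot: [0.656, 0.754, -0.0, -0.0]
force: [0.9, 0.2, -0.3]
opening: 0.0213
finger_force: 30.0
```

Call:
send_rows(
  claw=[10,10,10,10,10,10,10,10],
  offset=[
    [0,0,-5],
    [0,0,-12],
    [0,0,-20],
    [0,0,-28],
    [0,0,-36],
    [0,0,-43],
    [0,0,-48],
    [0,0,-48],
  ],
  rotation=[
    [0,0,0],
    [0,0,0],
    [0,0,0],
    [0,0,0],
    [0,0,0],
    [0,0,0],
    [0,0,0],
    [0,0,0],
  ],
)

```text
time_s: 4.03
ee_pos: [0.5638, 0.1747, 0.3068]
tool_rot: [0.656, 0.754, 0.001, 0.001]
force: [0.6, 0.1, -0.5]
opening: 0.0212
finger_force: 30.0
```

```bash
python3 - <<'E'
from h import *
t=snap('top'); C=cloud(t); r,g,b=np.moveaxis(t['pixels'].astype(int),2,0)
to_tool(None)
s=snap('scene')
a=cv2.resize(t['pixels'][130:230,190:310][:,:,::-1],(400,333),interpolation=3); b=cv2.resize(s['pixels'][130:230,220:340][:,:,::-1],(400,333),interpolation=3)
cv2.imwrite('pics/lift.png',np.hstack([a,b]))
E
```

```text
pos [0.5636 0.1747 0.3061] F [ 0.3  0.4 -0.8] t 4.0833 open 0.0212 ff 30.0
```

View pics/lift.png

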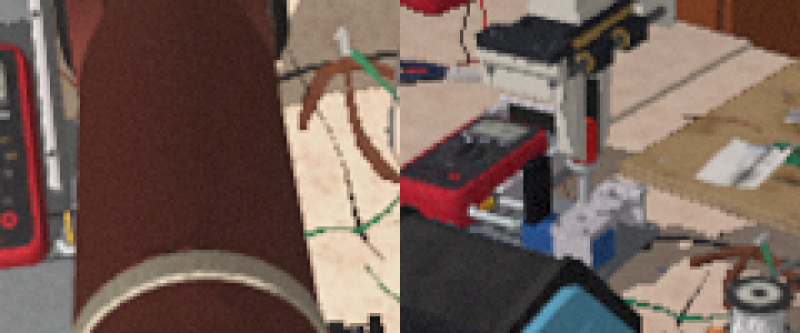

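Call:
send_rows(
  claw=[10,10,10,10,10,10,10,10],
  offset=[
    [-1,12,0],
    [-3,28,0],
    [-4,42,0],
    [-4,48.7,0],
    [-4,48.7,0],
    [-4,48.7,0],
    [-4,48.7,5],
    [-4,48.7,10],
  ],
  rotation=[
    [0,0,0],
    [0,0,0],
    [0,0,0],
    [0,0,0],
    [0,0,0],
    [0,0,0],
    [0,0,0],
    [0,0,0],
  ],
)

```text
time_s: 4.8
ee_pos: [0.6117, 0.1776, 0.2951]
tool_rot: [0.656, 0.755, -0.0, -0.0]
force: [0.3, 0.7, -0.9]
opening: 0.0216
finger_force: 30.0
```

Call:
send_rows(
  claw=[10,10,10,10,10,10,10,10],
  offset=[
    [0,0,5],
    [0,0,10],
    [0,0,15],
    [0,0,20],
    [0,0,25],
    [0,0,25],
    [0,0,25],
    [0,0,25],
  ],
  rotation=[
    [0,0,0],
    [0,0,0],
    [0,0,0],
    [0,0,0],
    [0,0,0],
    [0,0,0],
    [0,0,0],
    [0,0,0],
  ],
)

```text
time_s: 5.47
ee_pos: [0.6125, 0.1775, 0.2704]
tool_rot: [0.656, 0.754, 0.0, 0.0]
force: [0.6, -0.9, -0.9]
opening: 0.0212
finger_force: 30.0
```

```bash
python3 - <<'E'
from h import *
a=np.radians(7.9); p=np.array([.5636,.1748,.2572]); t=p+[.0487*np.cos(a)+.004*np.sin(a),.0487*np.sin(a)-.004*np.cos(a),0.001]
print(t); to_tool(t,a)
E
```

```text
[0.61238759 0.17753151 0.2582    ]
pos [0.6125 0.1775 0.2704] F [ 0.6 -0.9 -0.9] t 5.4667 open 0.0212 ff 30.0
offset mm [ 0.1 -0.1 12.2]
rotvec deg [0.02 0.   0.05]
```

Call:
send_rows(
  claw=[10,10,10,10,10,10],
  offset=[
    [0,0,4],
    [0,0,8],
    [0,0,11],
    [0,0,12.5],
    [0,0,13],
    [0,0,13],
  ],
  rotation=[
    [0,0,0],
    [0,0,0],
    [0,0,0],
    [0,0,0],
    [0,0,0],
    [0,0,0],
  ],
)

```text
time_s: 5.97
ee_pos: [0.6123, 0.1775, 0.2572]
tool_rot: [0.656, 0.754, -0.0, -0.0]
force: [0.3, -0.8, -0.3]
opening: 0.0217
finger_force: 30.0
```

Now release (fingers opening along dock x) and rise.

Call:
send_rows(
  claw=[30,40,50,50,50,50],
  offset=[
    [0,0,0],
    [0,0,0],
    [0,0,0],
    [0,0,0],
    [0,0,-2],
    [0,0,-5],
  ],
  rotation=[
    [0,0,0],
    [0,0,0],
    [0,0,0],
    [0,0,0],
    [0,0,0],
    [0,0,0],
  ],
)

```text
time_s: 6.47
ee_pos: [0.6123, 0.1775, 0.2623]
tool_rot: [0.656, 0.754, -0.0, -0.0]
force: [-0.0, 0.7, -0.8]
opening: 0.0497
finger_force: 0.0
```

Call:
send_rows(
  claw=[50,50,50,50,50,50,50,50],
  offset=[
    [0,0,-10],
    [0,0,-25],
    [0,0,-45],
    [0,0,-70],
    [-5,-10,-100],
    [-20,-30,-125],
    [-40,-50,-135],
    [-40,-50,-135],
  ],
  rotation=[
    [0,0,0],
    [0,0,0],
    [0,0,0],
    [0,0,0],
    [0,0,0],
    [0,0,0],
    [0,0,0],
    [0,0,0],
  ],
)

```text
time_s: 7.13
ee_pos: [0.567, 0.1256, 0.4021]
tool_rot: [0.659, 0.752, 0.001, 0.003]
force: [-0.5, -1.2, 0.1]
opening: 0.0503
finger_force: 0.0
```

```bash
python3 - <<'E'
from h import *
im=snap('wrist','w3.png'); C=cloud(im);Z=C[...,2]; r,g,b=np.moveaxis(im['pixels'].astype(int),2,0)
red=(r>150)&(g<90)&(b<90)
near=(abs(C[...,0]-.612)<.04)&(abs(C[...,1]-.177)<.03)&(Z>.09)&(Z<.12)&red
print('pin',near.sum(),C[near].mean(0) if near.any() else None, Z[near].std())
to_tool(None)
E
```

```text
pin 383 [0.61058753 0.17677982 0.09638536] 0.0011595700283214415
pos [0.5678 0.1279 0.4005] F [ 0.6 -0.4  0.2] t 7.1833 open 0.05 ff 0.0
```

View pics/w3.png

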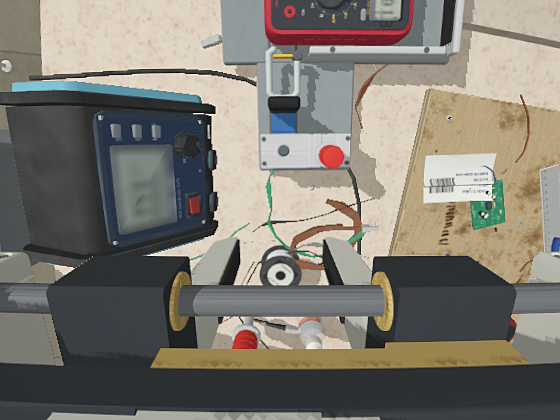

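Call:
send_rows(
  claw=[20,0,0,0,0,0,0,0],
  offset=[
    [30,-9,0],
    [66,-20,0],
    [102,-31,0],
    [138,-42,0],
    [170,-52,0],
    [190,-58,20],
    [197,-60,50],
    [197,-60,80],
  ],
  rotation=[
    [0,0,0],
    [0,0,0],
    [0,0,0],
    [0,0,0],
    [0,0,0],
    [0,0,0],
    [0,0,0],
    [0,0,0],
  ],
)

```text
time_s: 7.85
ee_pos: [0.4799, 0.3226, 0.3168]
tool_rot: [0.654, 0.757, 0.002, -0.001]
force: [0.7, 0.1, 0.0]
opening: 0.0017
finger_force: 0.0
```

```bash
python3 - <<'E'
from h import *
to_tool([.482,.318,.216],np.radians(7.9))
im=snap('wrist'); C=cloud(im);Z=C[...,2]; r,g,b=np.moveaxis(im['pixels'].astype(int),2,0)
m=(r>130)&(g<70)&(b<70)&(C[...,0]<.6)&(C[...,1]>.26)&(C[...,1]<.4)&(Z>.03)&(Z<.08)
P=C[m]; a=np.radians(7.9); print(m.sum(), 'min along dock x', np.percentile(P@[np.cos(a),np.sin(a),0],[0.5,2,5]), 'expected', np.dot([.522,.3235],[np.cos(a),np.sin(a)]))
E
```

```text
pos [0.4799 0.3226 0.3168] F [0.7 0.1 0. ] t 7.85 open 0.0017 ff 0.0
offset mm [ -5.3   1.3 100.7]
rotvec deg [ 0.07 -0.24  0.48]
1566 min along dock x [0.56236447 0.56244372 0.56255973] expected 0.5615092504534142
```

Call:
send_rows(
  claw=[0,0,0,0,0,0,0,0],
  offset=[
    [0,0,20],
    [0,0,40],
    [0,0,60],
    [0,0,78],
    [0,0,90],
    [0,0,97],
    [0,0,101],
    [0,0,101],
  ],
  rotation=[
    [0,0,0],
    [0,0,0],
    [0,0,0],
    [0,0,0],
    [0,0,0],
    [0,0,0],
    [0,0,0],
    [0,0,0],
  ],
)

```text
time_s: 8.57
ee_pos: [0.4819, 0.3179, 0.2161]
tool_rot: [0.656, 0.754, -0.0, -0.0]
force: [-0.8, 0.5, 0.5]
opening: 0.0007
finger_force: 0.0
```

Call:
send_rows(
  claw=[0,0,0,0,0,0,0,0],
  offset=[
    [0,5,0],
    [0,10,0],
    [0,14,0],
    [0,18,0],
    [0,22,0],
    [0,26,0],
    [0,30,0],
    [0,30,0],
  ],
  rotation=[
    [0,0,0],
    [0,0,0],
    [0,0,0],
    [0,0,0],
    [0,0,0],
    [0,0,0],
    [0,0,0],
    [0,0,0],
  ],
)

```text
time_s: 9.23
ee_pos: [0.5117, 0.3219, 0.2162]
tool_rot: [0.656, 0.754, -0.0, -0.0]
force: [-0.6, 0.7, -0.1]
opening: 0.0006
finger_force: 0.2
```

```bash
python3 - <<'E'
from h import *
to_tool([.482,.318,.216],np.radians(7.9))
for n in('wrist','scene'):
    im=snap(n); C=cloud(im);Z=C[...,2]; r,g,b=np.moveaxis(im['pixels'].astype(int),2,0)
    m=(r>130)&(g<70)&(b<70)&(C[...,0]<.6)&(C[...,1]>.26)&(C[...,1]<.4)&(Z>.03)&(Z<.08)
    P=C[m]; a=np.radians(7.9); print(n,m.sum(), np.percentile(P@[np.cos(a),np.sin(a),0],[0.5,2,5]))
E
```

```text
pos [0.5117 0.3219 0.2162] F [-0.6  0.7 -0.1] t 9.2333 open 0.0006 ff 0.2
offset mm [  0.2 -30.    0.3]
rotvec deg [-0.03  0.    0.04]
wrist 2743 [0.56570785 0.56583585 0.56611586]Traceback (most recent call last):
  File "<stdin>", line 6, in <module>
    return _quantile_unchecked(
        a, q, axis, out, overwrite_input, method, keepdims, weights)
    return _ureduce(a,
                    func=_quantile_ureduce_func,
    ...<5 lines>...
                    overwrite_input=overwrite_input,
                    method=method)
    r = func(a, **kwargs)
    result = _quantile(arr,
                       quantiles=q,
    ...<2 lines>...
                       out=out,
                       weights=wgt)
    slices_having_nans = np.isnan(arr[-1, ...])
                                  ~~~^^^^^^^^^
IndexError: index -1 is out of bounds for axis 0 with size 0
```

Call:
send_rows(
  claw=[0,0,0,0,0,0,0,0],
  offset=[
    [0,4,0],
    [0,8,0],
    [0,12,0],
    [0,16,0],
    [0,20,0],
    [0,24,0],
    [0,28,0],
    [0,31,0],
  ],
  rotation=[
    [0,0,0],
    [0,0,0],
    [0,0,0],
    [0,0,0],
    [0,0,0],
    [0,0,0],
    [0,0,0],
    [0,0,0],
  ],
)

```text
time_s: 10.0
ee_pos: [0.5427, 0.3262, 0.2162]
tool_rot: [0.656, 0.754, 0.0, 0.0]
force: [-0.3, -0.3, -0.1]
opening: 0.0007
finger_force: 0.6
```

Call:
send_rows(
  claw=[0,0,0,0,0,0],
  offset=[
    [0,1,0],
    [0,2,0],
    [0,3,0],
    [0,4,0],
    [0,5,0],
    [0,6,0],
  ],
  rotation=[
    [0,0,0],
    [0,0,0],
    [0,0,0],
    [0,0,0],
    [0,0,0],
    [0,0,0],
  ],
)

```text
time_s: 10.5
ee_pos: [0.5481, 0.3271, 0.2163]
tool_rot: [0.656, 0.754, -0.0, -0.0]
force: [-1.2, 0.8, -0.3]
opening: 0.0003
finger_force: 0.6
```

Call:
send_rows(
  claw=[0,0,0,0],
  offset=[
    [0,1,0],
    [0,2,0],
    [0,2,0],
    [0,2,0],
  ],
  rotation=[
    [0,0,0],
    [0,0,0],
    [0,0,0],
    [0,0,0],
  ],
)

```text
time_s: 10.83
ee_pos: [0.5503, 0.3273, 0.2164]
tool_rot: [0.656, 0.754, 0.0, 0.0]
force: [-0.1, -0.1, -0.0]
opening: 0.0005
finger_force: 0.3
```

Call:
send_rows(
  claw=[0,0,0,0],
  offset=[
    [0,1,0],
    [0,2,0],
    [0,2,0],
    [0,2,0],
  ],
  rotation=[
    [0,0,0],
    [0,0,0],
    [0,0,0],
    [0,0,0],
  ],
)

```text
time_s: 11.17
ee_pos: [0.5515, 0.3275, 0.2164]
tool_rot: [0.656, 0.754, -0.001, -0.001]
force: [-3.9, -0.4, 2.6]
opening: 0.0006
finger_force: 2.2
```

Call:
send_rows(
  claw=[0,0,0,0],
  offset=[
    [0,1,0],
    [0,2,0],
    [0,2,0],
    [0,2,0],
  ],
  rotation=[
    [0,0,0],
    [0,0,0],
    [0,0,0],
    [0,0,0],
  ],
)

```text
time_s: 11.5
ee_pos: [0.5522, 0.3278, 0.2164]
tool_rot: [0.656, 0.755, -0.003, -0.002]
force: [-7.9, -1.5, 6.9]
opening: 0.0003
finger_force: 4.2
```

```bash
python3 - <<'E'
from h import *
to_tool(None)
im=snap('wrist','w4.png'); C=cloud(im);Z=C[...,2]; r,g,b=np.moveaxis(im['pixels'].astype(int),2,0)
m=(r>130)&(g<70)&(b<70)&(C[...,0]<.65)&(C[...,1]>.26)&(C[...,1]<.4)&(Z>.03)&(Z<.08)
P=C[m]; a=np.radians(7.9); print(m.sum(), np.percentile(P@[np.cos(a),np.sin(a),0],[0.5,2,5]))
E
```

```text
pos [0.5522 0.3278 0.2164] F [-7.9 -1.5  6.9] t 11.5 open 0.0003 ff 4.2
2932 [0.60552597 0.60564305 0.60607849]
```

View pics/w4.png

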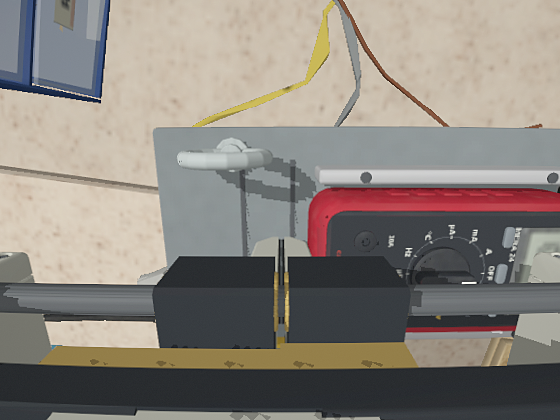

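Call:
send_rows(
  claw=[0,0,0,0,0,0,0,0],
  offset=[
    [0,-8,0],
    [0,-20,0],
    [0,-25,-10],
    [0,-25,-35],
    [0,-25,-70],
    [0,-25,-105],
    [-15,-23,-135],
    [-45,-20,-145],
  ],
  rotation=[
    [0,0,0],
    [0,0,0],
    [0,0,0],
    [0,0,0],
    [0,0,0],
    [0,0,0],
    [0,0,0],
    [0,0,0],
  ],
)

```text
time_s: 12.22
ee_pos: [0.5408, 0.2851, 0.3675]
tool_rot: [0.653, 0.757, 0.007, 0.001]
force: [0.8, 0.7, 0.3]
opening: 0.0005
finger_force: 0.0
```

Call:
send_rows(
  claw=[0,0,0,0,0,0],
  offset=[
    [-35,3,0],
    [-70,6,0],
    [-88,8,0],
    [-88,8,0],
    [-88,8,0],
    [-88,8,0],
  ],
  rotation=[
    [0,0,0],
    [0,0,0],
    [0,0,0],
    [0,0,0],
    [0,0,0],
    [0,0,0],
  ],
)

```text
time_s: 12.72
ee_pos: [0.5605, 0.1961, 0.3618]
tool_rot: [0.656, 0.755, 0.001, -0.0]
force: [0.0, 0.1, -0.4]
opening: 0.0004
finger_force: 0.0
```

```bash
python3 - <<'E'
from h import *
to_tool([.5606,.1946,.264],np.radians(7.9))
im=snap('wrist'); C=cloud(im);Z=C[...,2]; r,g,b=np.moveaxis(im['pixels'].astype(int),2,0)
m=(r>130)&(g<70)&(b<70)&(C[...,0]<.65)&(C[...,1]>.26)&(C[...,1]<.4)&(Z>.03)&(Z<.08)
P=C[m]; a=np.radians(7.9); print(m.sum(), np.percentile(P@[np.cos(a),np.sin(a),0],[0.5,2,5]))
E
```

```text
pos [0.5605 0.1961 0.3618] F [ 0.   0.1 -0.4] t 12.7167 open 0.0004 ff 0.0
offset mm [-1.7 -0.2 97.8]
rotvec deg [ 0.09 -0.1   0.16]
480 [0.60543401 0.60549113 0.60553099]
```

Call:
send_rows(
  claw=[0,0,0,0,0,0,0,0],
  offset=[
    [-1,0,20],
    [-1,0,42],
    [-1,0,62],
    [-1,0,80],
    [-1,0,92],
    [-1,0,98],
    [-1,0,98],
    [-1,0,98],
  ],
  rotation=[
    [0,0,0],
    [0,0,0],
    [0,0,0],
    [0,0,0],
    [0,0,0],
    [0,0,0],
    [0,0,0],
    [0,0,0],
  ],
)

```text
time_s: 13.43
ee_pos: [0.5607, 0.1947, 0.2635]
tool_rot: [0.656, 0.755, 0.0, -0.0]
force: [0.0, 0.1, 0.4]
opening: 0.0006
finger_force: 0.0
```

Call:
send_rows(
  claw=[0,0,0,0,0,0,0,0],
  offset=[
    [6,0,0],
    [12,0,0],
    [20,0,0],
    [30,0,0],
    [40,0,0],
    [50,0,0],
    [60,0,0],
    [66,0,0],
  ],
  rotation=[
    [0,0,0],
    [0,0,0],
    [0,0,0],
    [0,0,0],
    [0,0,0],
    [0,0,0],
    [0,0,0],
    [0,0,0],
  ],
)

```text
time_s: 14.1
ee_pos: [0.5511, 0.2612, 0.2633]
tool_rot: [0.656, 0.755, 0.001, -0.0]
force: [1.0, -0.4, 1.5]
opening: 0.0004
finger_force: 1.0
```

```bash
python3 - <<'E'
from h import *
to_tool(None)
im=snap('wrist','w5.png'); C=cloud(im);Z=C[...,2]; r,g,b=np.moveaxis(im['pixels'].astype(int),2,0)
s=snap('scene'); cv2.imwrite('pics/s5.png',cv2.resize(s['pixels'][120:240,200:340][:,:,::-1],None,fx=4,fy=4,interpolation=3))
E
```

```text
pos [0.5511 0.2612 0.2633] F [ 1.  -0.4  1.5] t 14.1 open 0.0004 ff 1.0
```

View pics/s5.png

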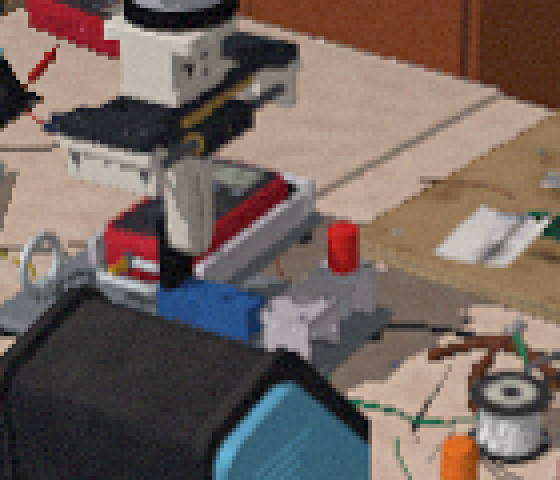

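Call:
send_rows(
  claw=[0,0,0,0,0,0,0,0],
  offset=[
    [6,0,0],
    [12,0,0],
    [19,0,0],
    [26,0,0],
    [33,0,0],
    [40,0,0],
    [46,0,0],
    [52,0,0],
  ],
  rotation=[
    [0,0,0],
    [0,0,0],
    [0,0,0],
    [0,0,0],
    [0,0,0],
    [0,0,0],
    [0,0,0],
    [0,0,0],
  ],
)

```text
time_s: 14.87
ee_pos: [0.5438, 0.3112, 0.263]
tool_rot: [0.656, 0.755, -0.001, -0.0]
force: [-1.7, -2.6, -0.6]
opening: 0.0002
finger_force: 1.1
```

Call:
send_rows(
  claw=[0,0,0,0,0,0,0,0],
  offset=[
    [4,0,0],
    [8,0,0],
    [12,0,0],
    [16,0,0],
    [20,0,0],
    [24,0,0],
    [28,0,0],
    [30,0,0],
  ],
  rotation=[
    [0,0,0],
    [0,0,0],
    [0,0,0],
    [0,0,0],
    [0,0,0],
    [0,0,0],
    [0,0,0],
    [0,0,0],
  ],
)

```text
time_s: 15.53
ee_pos: [0.5402, 0.3416, 0.2635]
tool_rot: [0.656, 0.755, 0.001, -0.0]
force: [-1.1, -1.9, -0.4]
opening: 0.0002
finger_force: 1.2
```

```bash
python3 - <<'E'
from h import *
to_tool(None); o=monitor.get_obs(); a=np.radians(7.9); n=np.array([-np.sin(a),np.cos(a)])
print('finger y',o['ee_pos'][:2]@n, 'start',np.array([.5607,.1947])@n, 'post0',np.array([.5572,.2194])@n)
for k in('wrist','scene','top'):
    im=snap(k); C=cloud(im); Z=C[...,2]; d=C[...,:2]@n; s=C[...,:2]@[np.cos(a),np.sin(a)]
    m=(Z>.085)&(Z<.106)&(d>.24)&(d<.34)&(abs(s-.582)<.02)&(im['pixels'].max(2)<70); P=d[m]; print(k,m.sum(),np.percentile(P,[2,50,98]) if m.any() else '')
E
```

```text
pos [0.5402 0.3416 0.2635] F [-1.1 -1.9 -0.4] t 15.5333 open 0.0002 ff 1.2
finger y 0.2640679498248352 start 0.1157870355294706 post0 0.14073367518258684
wrist 1606 [0.2738635  0.28196175 0.28516017]
scene 15 [0.27381824 0.2779231  0.28201986]
top 0
```

Call:
send_rows(
  claw=[0,0,0,0,0,0],
  offset=[
    [1,0,0],
    [2,0,0],
    [3,0,0],
    [4,0,0],
    [4,0,0],
    [4,0,0],
  ],
  rotation=[
    [0,0,0],
    [0,0,0],
    [0,0,0],
    [0,0,0],
    [0,0,0],
    [0,0,0],
  ],
)

```text
time_s: 16.18
ee_pos: [0.5399, 0.3439, 0.2634]
tool_rot: [0.656, 0.754, 0.0, 0.0]
force: [0.8, -1.5, 0.4]
opening: 0.0006
finger_force: 0.6
```

Call:
send_rows(
  claw=[0,0,0,0],
  offset=[
    [1,0,0],
    [2,0,0],
    [2,0,0],
    [2,0,0],
  ],
  rotation=[
    [0,0,0],
    [0,0,0],
    [0,0,0],
    [0,0,0],
  ],
)

```text
time_s: 16.52
ee_pos: [0.5393, 0.3462, 0.2632]
tool_rot: [0.656, 0.754, 0.0, -0.0]
force: [1.1, -0.8, -0.2]
opening: 0.0004
finger_force: 0.6
```

Call:
send_rows(
  claw=[0,0,0,0],
  offset=[
    [1,0,0],
    [2,0,0],
    [2,0,0],
    [2,0,0],
  ],
  rotation=[
    [0,0,0],
    [0,0,0],
    [0,0,0],
    [0,0,0],
  ],
)

```text
time_s: 16.85
ee_pos: [0.539, 0.3481, 0.2632]
tool_rot: [0.656, 0.754, -0.0, -0.0]
force: [0.8, -2.0, 0.0]
opening: 0.0008
finger_force: 0.6
```

Call:
send_rows(
  claw=[0,0,0,0],
  offset=[
    [1,0,0],
    [1.5,0,0],
    [1.5,0,0],
    [1.5,0,0],
  ],
  rotation=[
    [0,0,0],
    [0,0,0],
    [0,0,0],
    [0,0,0],
  ],
)

```text
time_s: 17.18
ee_pos: [0.539, 0.3485, 0.2632]
tool_rot: [0.657, 0.754, -0.001, 0.0]
force: [1.0, -4.0, 1.4]
opening: 0.0004
finger_force: 2.2
```

Call:
send_rows(
  claw=[0,0,0,0,0,0,0,0],
  offset=[
    [-6,0,0],
    [-18,0,0],
    [-25,0,-10],
    [-30,0,-35],
    [-35,0,-70],
    [-45,0,-100],
    [-55,0,-120],
    [-55,0,-120],
  ],
  rotation=[
    [0,0,0],
    [0,0,0],
    [0,0,0],
    [0,0,0],
    [0,0,0],
    [0,0,0],
    [0,0,0],
    [0,0,0],
  ],
)

```text
time_s: 17.85
ee_pos: [0.5485, 0.2922, 0.3898]
tool_rot: [0.658, 0.753, 0.005, 0.003]
force: [0.6, -1.0, -0.2]
opening: 0.0005
finger_force: 0.0
```

```bash
python3 - <<'E'
from h import *
to_tool(None); a=np.radians(7.9); c=np.cos(a); sn=np.sin(a); D=np.array([[c,sn],[-sn,c]])
for k in('wrist','scene','top'):
    im=snap(k); C=cloud(im); Z=C[...,2]; d=C[...,:2]@D[1]; s=C[...,:2]@D[0]
    px=im['pixels']; hsv=cv2.cvtColor(px,cv2.COLOR_RGB2HSV)
    near=(s>.53)&(s<.63)&(d>.24)&(d<.42)
    m=near&(Z>.085)&(Z<.106)&(px.max(2)<70); print(k,'post',m.sum(),np.percentile(d[m],[2,50,98]) if m.any() else '')
    y=near&(hsv[...,0]>18)&(hsv[...,0]<34)&(hsv[...,1]>130)&(hsv[...,2]>110)&(Z>.03)&(Z<.07)
    if y.any(): print(' yellow',y.sum(),'s',np.percentile(s[y],[2,50,98]).round(4),'d',np.percentile(d[y],[2,50,98]).round(4),'z',np.percentile(Z[y],[2,50,98]).round(3))
    rg=near&(Z>.056)&(Z<.09)&(s<.60)&(hsv[...,1]<60)&(d>.29); 
    if rg.any(): print(' ring?',rg.sum(),np.percentile(s[rg],[2,50,98]).round(4),np.percentile(d[rg],[2,50,98]).round(4))
    r,g,b=np.moveaxis(px.astype(int),2,0); m=(r>130)&(g<70)&(b<70)&(abs(C[...,0]-.612)<.03)&(abs(C[...,1]-.177)<.03)&(Z>.09); print(' pin',m.sum(),C[m].mean(0) if m.any() else '')
    m=(r>130)&(g<70)&(b<70)&(C[...,0]<.65)&(d>.15)&(d<.33)&(Z>.03)&(Z<.08)&(s>.595); print(' meter',m.sum(),np.percentile(s[m],[.5,2]) if m.any() else '')
E
```

```text
pos [0.5485 0.2922 0.3898] F [ 0.6 -1.  -0.2] t 17.85 open 0.0005 ff 0.0
wrist post 446 [0.27887409 0.28494554 0.29019541]
 yellow 59 s [0.5715 0.5816 0.5909] d [0.3356 0.3364 0.3374] z [0.045 0.048 0.05 ]
 ring? 329 [0.5424 0.5619 0.5805] [0.3008 0.3044 0.3085]
 pin 0 
 meter 497 [0.60539478 0.60542248]
scene post 58 [0.27657435 0.27972082 0.28930245]
 yellow 5 s [0.5726 0.5782 0.5803] d [0.3316 0.3345 0.3371] z [0.045 0.048 0.051]
 ring? 29 [0.5439 0.5559 0.5758] [0.298  0.3023 0.3084]
 pin 30 [0.60876418 0.17393896 0.09512274]
 meter 101 [0.60287263 0.60355202]
top post 0 
 pin 68 [0.60895327 0.17574492 0.09587465]
 meter 7 [0.60673296 0.60674107]
```

```bash
python3 -c "
from h import *
print(bot.close_job())"
```

```text
the job is handed in; nothing more can be done
None
```

The job is handed in at about 18 s of the 61 s. By the last camera readings, the pin is parked upright in the notch, the meter is home against the back stop, and the carriage is at its end stop with the gate shut behind the ring's wire. I never steered near the spool, bottle or cutters, but did not check them at the end.

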